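# Hold the drawer front against its box for screwing

## Robot

A 6-joint arm with a two-finger parallel gripper is mounted at the origin on the work surface. World frame = base frame: x ahead of the robot, y to its left, z up, the work surface at z = 0. Lengths are in m, angles in rad, forces in N, time in s.
With the tool pointing down it reaches from about 0.35 to 0.775 m from the base axis. Payload 5.5 kg.
Tool frame: the origin (TCP) lies midway between the tips of the shut fingers; the grasp point (between the pads) lies pinch_z behind it (pinch_z is the distance from the TCP to the grasp point, in m); z points along the fingers, y is the direction in which the jaws open and shut (so a half turn about z gives the same grasp; the last joint's range is limited). The gripper opens to 85 mm and grips with 20 to 120 N. Pads are 22 mm wide; open, the fingers measure 114 mm over their backs; the gripper's body (76 mm by 85 mm) begins 54 mm behind the grasp point. The pads swing forward as they close: fully open they stand 13 mm farther back than shut.
Start: joints at [1.159, 0.313, 0.046, 1.304, 0, 1.431], TCP at [0.154, 0.554, 0.231] pointing down, gripper open.
Joint ranges: [-2.76, 2.76], [-0.86, 1.69], [-1.03, 1.26], [-2.2, 2.34], [-1.47, 1.5], [-3.14, 3.14]. Speed limits (rad/s): [2.57, 2.57, 3.14, 3.14, 3.14, 3.14].

## Interface

Orientations are given as [roll, pitch, yaw] about the fixed x, y, z axes, in that order (R = Rz(yaw) Ry(pitch) Rx(roll)).
In Python, from station import get_obs, read_camera, finish_job, pinch_z gives the robot as it stands.
- The arm moves only by the tool step_arm, never from a script. Its argument "increments" is a list of rows, each a list of 6 numbers: the shift along the tool's x, y, z as a fraction of full scale, then the turn, a rotation vector about the tool's x, y, z as a fraction of full scale. In form: [[x, y, z, ax, ay, az], ...]. A call has exactly 8 rows; each row is the pose to reach, as a shift and turn from the pose commanded when the call began, along the tool's axes at that moment; what a row does not reach only later rows make up. Full scale, the value 1, is 0.12 m for a shift and pi/4 rad for a turn. A row lasts 1/12 s, in which the tool goes at most 41.7 mm and 7.16 degrees, less where a joint would pass 70% of its speed; a pose out of reach is approached as far as the arm can. A call with a number of a shift or a turn outside -1 to 1 is refused whole. A call with a gripper value outside its range is refused whole. "hand" is the finger opening in mm, from 0 to 85.4, set as the call begins (left out, the last holds). The fingers move at their own pace and stop on an object; "grip_force" is the grip in N (left out, the last holds). Time passes only in rows, so rows that repeat a pose let the fingers close, or fill a call up. It gives the time, the measured TCP pose, the force and the opening at its end, in the units of the state.
- get_obs(): the state, without advancing time (a new reading comes with each control period).
- read_camera(name): name is "side" or "top"; returns a dict with "img" (480x640x3 uint8, red, green, blue), "fx", "fy", "cx", "cy" (pixels), "world_to_cam" (4x4, takes a point from world to camera coordinates). Camera axes: x right, y down, z forward; pixel columns grow to the right and rows downward; lengths in m; the calibration is good to about 2 mm. A picture is of the moment at which its call begins. There is no depth.
- finish_job(): hands the job in, once; it reports no verdict.
The state is a dict: "t": time; "joint_pos": joint angles; "qd": joint speeds; "joint_torque": joint torques, N m; "ee_pos": TCP position; "ee_rot": TCP orientation; "contact_force": force on the tool from outside, world axes, zero at the start; "torque": the same for the moment, N m; "opening": finger opening in m.
Only numpy, scipy, OpenCV 4.12 (cv2) and the standard library are available. Lean on these libraries where they do the work, as an engineer would, in place of code of your own. Each camera call takes 0.05 s, during which the arm holds its last target.

## Task

Stand the wide white drawer front, the one of the two that covers the whole drawer box, against the front end of the box: knob outwards, centred left to right, upright and flush, its lower edge on the counter or no more than a few millimetres above it. Press it there straight against the box with a steady push of about 10 N so that I can screw it on from inside, and finish while you are still pressing. Never push the box so hard that its springs come near their end, and leave the narrow front, the bottle, the jar and the screwdriver where they are.

Things in the scene. Friction and masses are not known exactly. Their poses are not given: they have to be found in the camera images.
- front_wide_mid (a point): Centre of the wide drawer front: a loose white painted board 20 mm thick (its x), 220 mm wide (its y), 125 mm high (its z), about 0.4 kg, standing on its long lower edge on the counter; the point lies mid-thickness, mid-width and half-way up (62.5 mm above its lower edge). Its +x points out of the plain back face (the side to go against the box), its -x out of the face with the knob.
- front_wide: The same wide drawer front, origin at the middle of its lower edge, same axes. It tips easily while standing free. Above the knob the upper 55 mm are plain board on both faces.
- front_wide_knob (a point): Middle of the chrome knob of the wide front: 26 mm across, standing 25 mm out of the knob face, its axis 55 mm above the lower edge, mid-width.
- front_narrow: The other drawer front, not wanted: the same but only 150 mm wide, 0.28 kg; origin at the middle of its lower edge, axes as for the wide one.
- drawer_face (a point): Centre of the outer front face of the drawer box: an open plywood box 220 mm deep (x), 200 mm wide (y), with walls 12 mm thick, standing on the counter, its rim 80 mm above the counter. The point is on the outside of the wall nearest the robot, mid-width, 40 mm above the counter, and moves with the box. +x points into the box, level and square to the face: the direction to press; y runs along the face.
- jig: The fixed holder of the drawer box: a wooden cleat 290 to 330 mm behind the face, with two spring plungers that carry the box. Origin on the counter below the middle of the box's front face when nothing presses it; axes as for the drawer face.
- drawer (a joint): How far the box has been pushed back along its +x on the springs, m: 0 when free, hard end at 0.030. The springs push back 1 N for each mm (10 N at 0.010), with no preload and hardly any friction. The box cannot move in any other way.
- lotion: Yellow lotion bottle, 60 mm across, 130 mm tall, a bystander; origin under its centre.
- cream_jar: White cream jar with blue lid, 64 mm across, 50 mm tall, a bystander; origin under its centre.
- screwdriver: Screwdriver 190 mm long lying on the counter, a bystander.
Mind the look-alikes: they are no part of the job. Leave any green look-alike of the front_wide alone.

How it is judged:
At the end, for the whole second after the job is handed in: The robot still presses the wide front on the drawer box with 5 to 18 N: centred within 8 mm, back against the box face (6 mm at the middle, 0.06 rad in yaw and tilt), knob outwards, lower edge at most 8 mm above the counter, at rest (contact force between front_wide and jig between 5 and 18 N and contact force between any of the fingers, the arm and front_wide above 3 N and y of front_wide_mid in the frame of drawer_face between -0.008 and 0.008 m and x of front_wide_mid in the frame of drawer_face between -0.016 and -0.006 m and x of front_wide_knob in the frame of drawer_face below -0.02 m and angle between the x axis of front_wide and the x axis of jig, either way round below 0.06 rad and angle between the z axis of front_wide and the z axis of jig, either way round below 0.06 rad and height (world z) of front_wide_mid between 0.058 and 0.0705 m and linear speed of front_wide below 0.02 m/s); the arm keeps its last pose, push and grip.
It fails at once if the drawer box is pushed back more than 26 mm, near the end of its springs (value of joint drawer above 0.026 m).
It fails at once if the narrow front is moved by more than 30 mm (distance of front_narrow from where it was at the start of the episode above 0.03 m).
It fails at once if the bottle is moved by more than 30 mm (distance of lotion from where it was at the start of the episode above 0.03 m).
It fails at once if the jar is moved by more than 30 mm (distance of cream_jar from where it was at the start of the episode above 0.03 m).
It fails at once if the screwdriver is moved by more than 30 mm (distance of screwdriver from where it was at the start of the episode above 0.03 m).
It also fails if it takes over 51 s, if anything falls off the work surface, if the arm or the gripper's body presses on something with over 40 N, if the wrist force passes 120 N, or if a joint passes its speed limit or range.

## Working session

There is one attempt and no reset: what is moved stays moved. The work goes in short steps, Python scripts to look and compute and a tool call to move; the robot and the scene stay as the last step left them, time stands still between calls to the robot, and variables do not carry over. Pictures are saved under pics/ and viewed, and the job is handed in when it is done.

Besides the shell and the picture viewer there is one more tool, called after ">>>" by a JSON object that holds its "name" and its "arguments", one argument or row to a line. step_arm: Moves the arm, as the interface text tells. Its arguments: {"type":"object","properties":{"increments":{"type":"array"},"hand":{"type":"number"},"grip_force":{"type":"number"}},"required":["increments"]}

```bash
mkdir -p pics; ls
python3 - <<'E'
from station import *
import cv2, numpy as np
print(get_obs(), pinch_z)
for n in("side","top"):
    c=read_camera(n); cv2.imwrite(f"pics/{n}0.png",c["img"][:,:,::-1]); print(n,c["fx"],c["fy"],c["cx"],c["cy"]); print(np.round(c["world_to_cam"],4).tolist())
E
```

```text
pics
{'t': 0.0, 'joint_pos': array([ 1.15942655e+00,  3.14004404e-01,  4.49716380e-02,  1.30358886e+00,
       -1.38599488e-05,  1.43116638e+00]), 'qd': array([-0.00012278, -0.00117772, -0.00010856, -0.00179054,  0.00122426,
        0.0013834 ]), 'joint_torque': array([ 8.04133051e-04, -4.80624354e+01,  2.98534065e+01,  1.93365372e-02,
       -1.07353319e-04, -1.44032600e-05]), 'ee_pos': array([0.15415833, 0.55341987, 0.23040359]), 'ee_rot': array([-3.13978319e+00, -2.40314180e-04,  2.86985262e+00]), 'contact_force': array([ 0.59505297,  0.36366408, -0.2937804 ]), 'torque': array([ 0.02609267, -0.01457733, -0.00083191]), 'opening': 0.08557661814712728} 0.0187
side 442.1094432857466 442.1094432857466 324.1639834332974 244.9609206845678
[[0.8311, -0.5558, 0.0185, -0.3679], [-0.4092, -0.6337, -0.6565, 0.2445], [0.3766, 0.538, -0.7541, 1.0678], [0.0, 0.0, 0.0, 1.0]]
top 619.0003592071121 619.0003592071121 323.9267225851054 244.52045123100035
[[-0.0255, -0.9997, -0.0048, 0.0197], [-0.9964, 0.0258, -0.0806, 0.4914], [0.0807, 0.0028, -0.9967, 1.6298], [0.0, 0.0, 0.0, 1.0]]
```

View pics/side0.png

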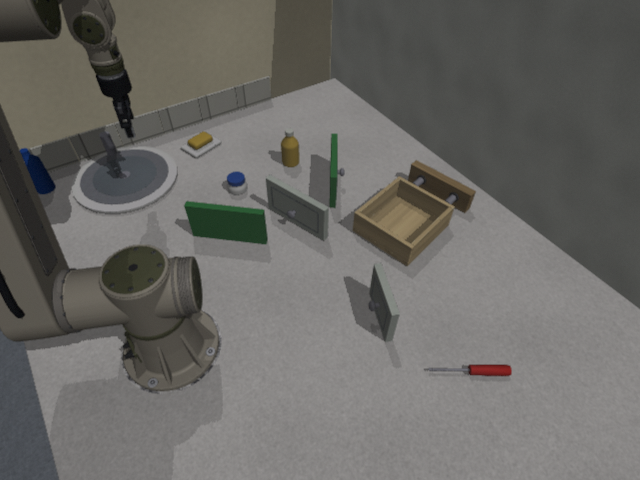

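View pics/top0.png

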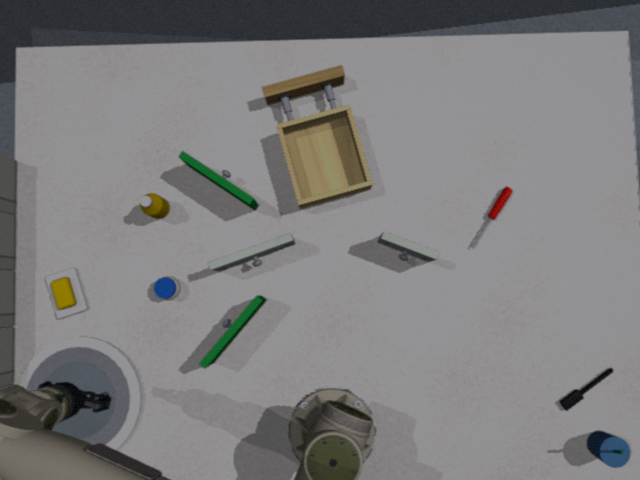

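Candidates are the white board at top (252,252), the white board at top (409,247), and the green boards at (218,181) and (233,331). The first is about 85 px wide and the second about 58 px. The wide white one must be (252,252), whose knob at (257,262) faces the robot. I'll check this in a close crop.

```bash
cat > h.py <<'E'
import numpy as np, cv2
from station import *
def ray(c,u,v):
    M=np.array(c["world_to_cam"]);R=M[:3,:3];t=M[:3,3]
    d=R.T@np.array([(u-c["cx"])/c["fx"],(v-c["cy"])/c["fy"],1]); return -R.T@t,d
def onz(c,u,v,z):
    o,d=ray(c,u,v); return o+d*(z-o[2])/d[2]
def proj(c,p):
    M=np.array(c["world_to_cam"]);q=M[:3,:3]@np.array(p)+M[:3,3]
    return np.array([c["fx"]*q[0]/q[2]+c["cx"],c["fy"]*q[1]/q[2]+c["cy"]])
E
python3 - <<'E'
import cv2,numpy as np
t=cv2.imread("pics/top0.png");s=cv2.imread("pics/side0.png")
a=cv2.resize(t[90:290,190:390],(800,800),interpolation=cv2.INTER_CUBIC)[:,:]
a=cv2.resize(a,(600,600)); cv2.imwrite("pics/ctop.png",a)
b=cv2.resize(s[160:280,250:410],(800,600),interpolation=cv2.INTER_CUBIC);cv2.imwrite("pics/cside.png",b)
E
```

```text
(no output)
```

View pics/ctop.png

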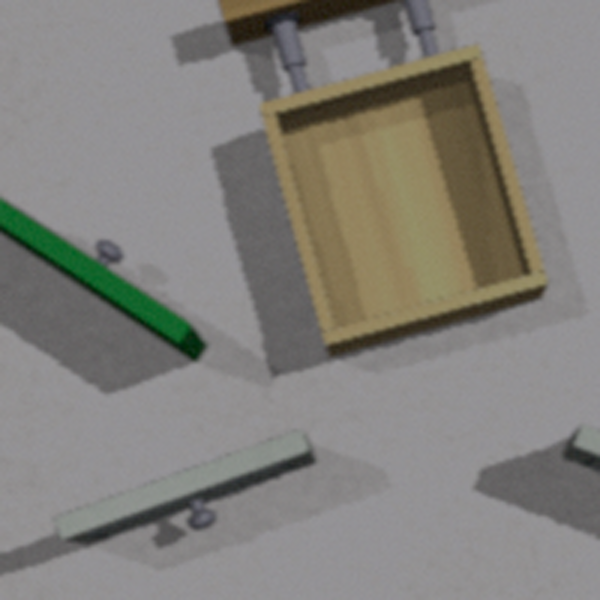

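View pics/cside.png

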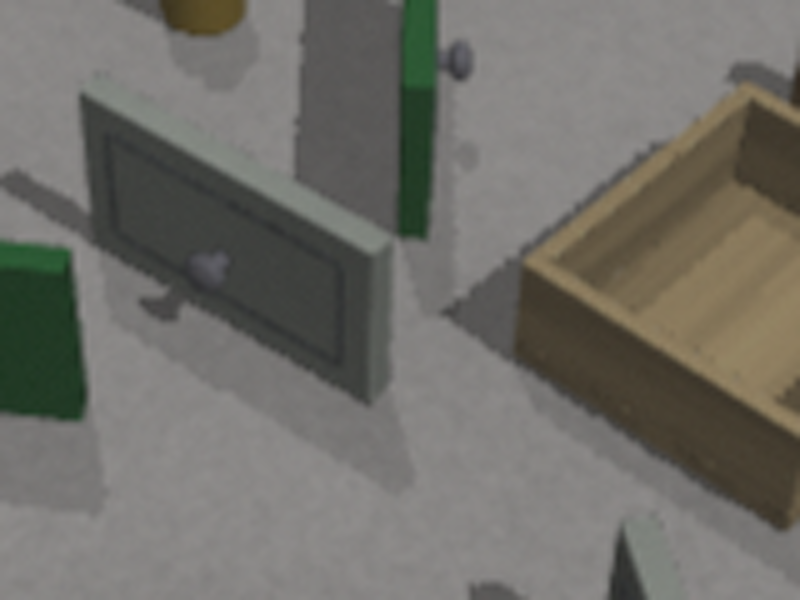

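The crop shows the wide white board standing at crop px (57–313, 430–540) with its knob towards the robot. The box rim front edge runs from crop (330,350) to (545,290).

Run:
```python
from h import *
c=read_camera("top"); im=c["img"]
hsv=cv2.cvtColor(im,cv2.COLOR_RGB2HSV)
print(im[247,255],im[255,230],im[262,300],im[300,400],im[250,270])
# box mask
m=((hsv[...,1]>70)&(hsv[...,0]>12)&(hsv[...,0]<32)).astype(np.uint8)
m[:106]=0;m[215:]=0;m[:,:272]=0;m[:,380:]=0
cn=max(cv2.findContours(m,0,1)[0],key=cv2.contourArea)
q=cv2.approxPolyDP(cn,5,True)[:,0];print("box",q.tolist())
# board top face: light & greenish
f=im.astype(int)
m2=((f[...,1]-f[...,0]>5)&(f[...,1]>110)).astype(np.uint8)
m2[:225]=0;m2[280:]=0;m2[:,:200]=0;m2[:,305:]=0
cn=max(cv2.findContours(m2,0,1)[0],key=cv2.contourArea)
r=cv2.minAreaRect(cn);print("board",r,cv2.boxPoints(r).tolist())
for p in cv2.boxPoints(r): print(onz(c,*p,0.125))
ctr=onz(c,*r[0],0.125);print("ctr",ctr)
```

```text
[140 145 141] [138 141 140] [148 145 149] [146 146 148] [44 46 47]
box [[348, 106], [277, 125], [300, 207], [371, 184]]
board ((284.3269348144531, 239.13461303710938), (5.88348388671875, 15.493175506591797), 78.69007110595703) [[276.1538391113281, 237.76922607421875], [291.3461608886719, 234.73077392578125], [292.5000305175781, 240.5], [277.3077087402344, 243.5384521484375]]
[0.50320594 0.12558785 0.125     ]
[0.50984292 0.08748051 0.125     ]
[0.49530205 0.08490741 0.125     ]
[0.48867418 0.12298638 0.125     ]
ctr [0.49925305 0.10524268 0.125     ]
```

```bash
cat > meas.py <<'E'
from h import *
def linefit(pts): 
    vx,vy,x,y=cv2.fitLine(np.float32(pts),cv2.DIST_HUBER,0,.01,.01).ravel(); return np.array([x,y]),np.array([vx,vy])
E
python3 - <<'E'
from meas import *
ims=[]
for i in range(4):
    c=read_camera("top"); ims.append(c["img"].astype(float))
f=np.mean(ims,0); 
g=f[...,1]-(f[...,0]+f[...,2])/2
g=cv2.GaussianBlur(g,(3,3),0.8)
m2=((g>0.7)&(f[...,1]>105)).astype(np.uint8)
z=np.zeros_like(m2);z[228:278,203:300]=1;m2*=z
m2=cv2.morphologyEx(cv2.morphologyEx(m2,cv2.MORPH_CLOSE,np.ones((3,3))),cv2.MORPH_OPEN,np.ones((3,3)))
cn=max(cv2.findContours(m2,0,1)[0],key=cv2.contourArea)
r=cv2.minAreaRect(cn);print("board",r)
P=[onz(c,*p,0.125) for p in cv2.boxPoints(r)]
for p in P: print(p)
ctr=onz(c,*r[0],0.125);print("ctr",ctr, [np.linalg.norm(P[i]-P[i-1]) for i in range(4)])
v=cv2.resize(np.uint8(m2*255)[220:290,190:310],(0,0),fx=5,fy=5,interpolation=0)
cv2.imwrite("pics/m2.png",v)
# box front rim outer corners
print("boxcorners",onz(c,371,185,.08),onz(c,299.7,206.5,.08))
v=cv2.resize(np.uint8(f)[90:210,270:390,::-1],(600,600),interpolation=cv2.INTER_CUBIC);cv2.imwrite("pics/bx.png",v)
E
```

```text
board ((250.05267333984375, 250.75973510742188), (8.12695026397705, 88.93383026123047), 70.1678695678711)
[0.44702151 0.29943539 0.125     ]
[0.51712637 0.08943246 0.125     ]
[0.49776838 0.08295395 0.125     ]
[0.42779839 0.29276425 0.125     ]
ctr [0.47236621 0.19131726 0.125     ] [np.float64(0.020347797210530236), np.float64(0.22139540121268558), np.float64(0.02041330470859407), np.float64(0.22116998031169813)]
boxcorners [ 0.63811697 -0.11881422  0.08      ] [0.58688474 0.06685156 0.08      ]
```

View pics/m2.png

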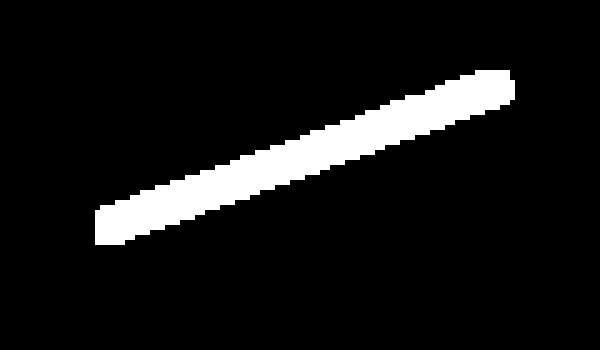

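View pics/bx.png

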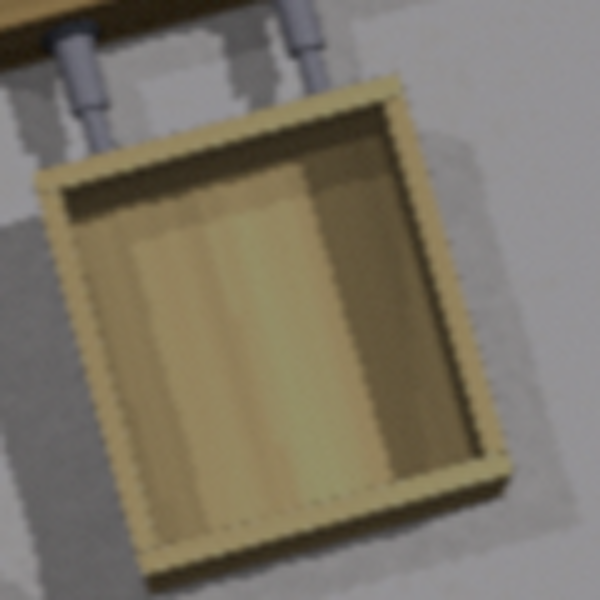

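Run:
```python
from meas import *
c=read_camera("top");f=c["img"].astype(float)
K=[(400,77),(38,177),(147,573),(511,470)]
P=np.array([onz(c,270+x/5-.4,90+y/5-.4,.08) for x,y in K]);print(P)
print([np.linalg.norm(P[i]-P[i-1]) for i in range(4)])
e=P[2]-P[3];print("yaw front",np.arctan2(-e[0],e[1]));e=P[1]-P[0];print("yaw back",np.arctan2(-e[0],e[1]));
for a,b in((0,3),(1,2)):
    e=P[a]-P[b];print("yaw sides",np.arctan2(e[1],e[0]))
# front edge lower transition: profile perpendicular: B-R saturation & brightness
h=[];r=c["img"]
pts=[]
for u in range(305,368,3):
    v0=204.4+(u-299.4)*(183.6-204.4)/(371.8-299.4)
    vs=np.arange(v0-4,v0+5,.25)
    val=cv2.remap(np.float32(f[...,0]),np.float32(np.full_like(vs,u))[None],np.float32(vs)[None],1)[0]
    d=np.gradient(cv2.GaussianBlur(val[None],(9,1),2)[0]); i=np.argmin(d[4:-4])+4; pts.append((u,vs[i]))
pts=np.array(pts);k=np.polyfit(pts[:,0],pts[:,1],1);print("res",pts[:,1]-np.polyval(k,pts[:,0]))
A=onz(c,300,np.polyval(k,300),.08);B=onz(c,371,np.polyval(k,371),.08);e=A-B;print(A,B,np.arctan2(-e[0],e[1]))
```

```text
[[ 0.85099987 -0.06958576  0.08      ]
 [ 0.80279259  0.12076376  0.08      ]
 [ 0.59291778  0.06852478  0.08      ]
 [ 0.64172314 -0.12099839  0.08      ]]
[np.float64(0.21549943171816863), np.float64(0.19635907096787952), np.float64(0.21627839623182044), np.float64(0.19570639613978538)]
yaw front 0.2520404954933736
yaw back 0.2480413728145017
yaw sides 0.24089746812356655
yaw sides 0.24394823636099774
res [-0.05844156 -0.08474026 -0.11103896  0.11266234  0.08636364  0.06006494
  0.03376623 -0.24253247 -0.01883117  0.20487013  0.17857143  0.15227273
 -0.12402597 -0.15032468 -0.17662338  0.04707792  0.27077922 -0.00551948
 -0.03181818 -0.05811688 -0.08441558]
[0.59274017 0.06594587 0.08      ] [ 0.6395109  -0.11885833  0.08      ] 0.2478778684667517
```

Wide front: centre (0.472, 0.191), yaw 0.322, measured size 221×20 mm. Drawer face: (0.6155, −0.027), yaw 0.247. I'll move above the board at the current height.

>>> {"name": "step_arm", "arguments": {
  "increments": [
    [-0.12,-0.08,0,0,0,0],
    [-0.25,-0.16,0,0,0,0],
    [-0.37,-0.24,0,0,0,0],
    [-0.5,-0.33,0,0,0,0],
    [-0.62,-0.41,0,0,0,0],
    [-0.75,-0.49,0,0,0,0],
    [-0.87,-0.57,0,0,0,0],
    [-1,-0.65,0,0,0,0]
  ],
  "hand": 85
}}

```text
t: 1.07
ee_pos: [0.2494, 0.4459, 0.2314]
ee_rot: [3.141, 0.0, 2.87]
contact_force: [0.5, -0.1, -0.0]
opening: 0.085
```

>>> {"name": "step_arm", "arguments": {
  "increments": [
    [-0.12,-0.08,0,0,0,0],
    [-0.25,-0.16,0,0,0,0],
    [-0.37,-0.24,0,0,0,0],
    [-0.5,-0.33,0,0,0,0],
    [-0.62,-0.41,0,0,0,0],
    [-0.75,-0.49,0,0,0,0],
    [-0.87,-0.57,0,0,0,0],
    [-1,-0.65,0,0,0,0]
  ]
}}

```text
t: 1.73
ee_pos: [0.3441, 0.3385, 0.2315]
ee_rot: [3.141, 0.0, 2.87]
contact_force: [0.1, 0.8, 0.3]
opening: 0.0849
```

>>> {"name": "step_arm", "arguments": {
  "increments": [
    [-0.12,-0.08,0,0,0,0.11],
    [-0.25,-0.16,0,0,0,0.22],
    [-0.37,-0.24,0,0,0,0.33],
    [-0.5,-0.33,0,0,0,0.44],
    [-0.62,-0.41,0,0,0,0.56],
    [-0.75,-0.49,0,0,0,0.67],
    [-0.87,-0.57,0,0,0,0.78],
    [-1,-0.65,0,0,0,0.9]
  ]
}}

```text
t: 2.4
ee_pos: [0.4388, 0.2311, 0.2314]
ee_rot: [3.141, -0.0, 2.159]
contact_force: [0.0, -0.3, 0.4]
opening: 0.0851
```

```bash
cat > inc.py <<'E'
import sys,numpy as np
from scipy.spatial.transform import Rotation as Ro
from station import get_obs
def inc(x,y,z,yaw,roll=np.pi,pitch=0):
    o=get_obs();R=Ro.from_euler("xyz",o["ee_rot"]);T=Ro.from_euler("xyz",[roll,pitch,yaw])
    d=R.inv().apply(np.array([x,y,z])-o["ee_pos"])/0.12; r=(R.inv()*T).as_rotvec()/(np.pi/4)
    print("t",round(o["t"],2),"pos",o["ee_pos"].round(4),"rot",o["ee_rot"].round(4),"F",o["contact_force"].round(1),"M",o["torque"].round(2),"op",round(o["opening"],4)); print("inc",d.round(3),r.round(3))
if __name__=="__main__": inc(*map(float,sys.argv[1:]))
E
python3 inc.py 0.4724 0.1913 0.231 1.893
```

```text
t 2.4 pos [0.4388 0.2311 0.2314] rot [ 3.1414 -0.      2.1586] F [ 0.  -0.3  0.4] M [0.03 0.03 0.01] op 0.0851
inc [-0.432  0.049  0.004] [ 0.    -0.     0.338]
```

>>> {"name": "step_arm", "arguments": {
  "increments": [
    [-0.1,0.01,0,0,0,0.08],
    [-0.2,0.02,0,0,0,0.16],
    [-0.3,0.03,0,0,0,0.24],
    [-0.38,0.04,0,0,0,0.3],
    [-0.43,0.049,0,0,0,0.338],
    [-0.43,0.049,0,0,0,0.338],
    [-0.43,0.049,0,0,0,0.338],
    [-0.43,0.049,0,0,0,0.338]
  ]
}}

```text
t: 3.07
ee_pos: [0.4717, 0.1926, 0.2313]
ee_rot: [-3.141, -0.0, 1.899]
contact_force: [1.2, 0.1, 0.3]
opening: 0.0848
```

```bash
python3 - <<'E'
from h import *
for n in("side","top"):
    c=read_camera(n); print(n,proj(c,[.4724,.1913,.231]),proj(c,[.4724,.1913,.125]),proj(c,[.6155,-.027,.04]));cv2.imwrite(f"pics/{n}1.png",c["img"][:,:,::-1])
    im=c["img"][120:280,220:420] if n=="side" else c["img"][170:310,160:340]
    cv2.imwrite(f"pics/c{n}1.png",cv2.resize(im[:,:,::-1],(0,0),fx=4,fy=4)[:600,:800])
E
python3 inc.py 0.4724 0.1913 0.09 1.893
```

```text
side [295.055619  161.5021001] [296.21982568 191.34734457] [380.32587526 239.13609052]
top [244.41212491 247.52476596] [250.05937438 250.74604731] [335.53861445 197.01074541]
t 3.17 pos [0.4716 0.1928 0.2313] rot [-3.1415e+00 -2.0000e-04  1.8987e+00] F [1.3 0.5 0.9] M [-0.06  0.05  0.03] op 0.0854
inc [-0.014  0.002  1.178] [-0.    -0.     0.007]
```

View pics/cside1.png

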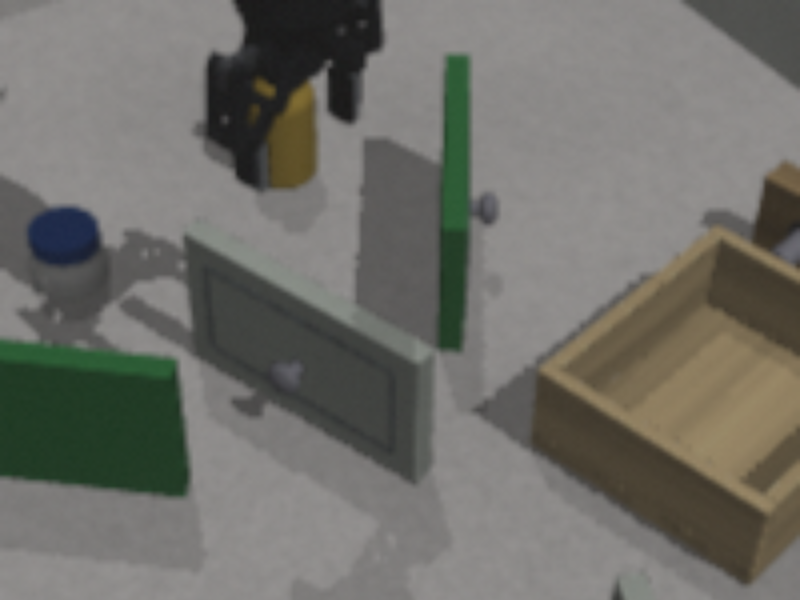

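View pics/ctop1.png

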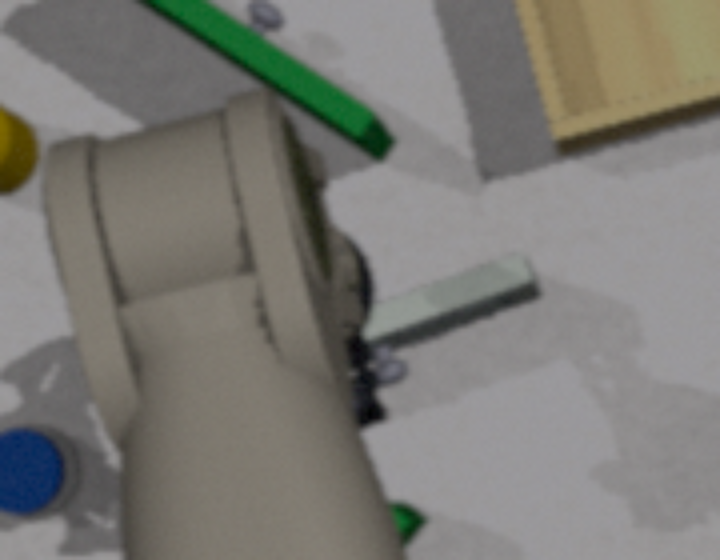

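The open fingers straddle the line of the board, and its top edge in the side crop (190,230)–(432,350) matches the prediction. Descending.

>>> {"name": "step_arm", "arguments": {
  "increments": [
    [0,0,0.12,0,0,0],
    [0,0,0.24,0,0,0],
    [0,0,0.36,0,0,0],
    [0,0,0.48,0,0,0],
    [0,0,0.6,0,0,0],
    [0,0,0.7,0,0,0],
    [0,0,0.78,0,0,0],
    [0,0,0.8,0,0,0]
  ]
}}

```text
t: 3.83
ee_pos: [0.4708, 0.1924, 0.1337]
ee_rot: [-3.139, -0.0, 1.898]
contact_force: [-0.5, -0.4, 0.5]
opening: 0.0849
```

>>> {"name": "step_arm", "arguments": {
  "increments": [
    [0,0,0.06,0,0,0],
    [0,0,0.12,0,0,0],
    [0,0,0.18,0,0,0],
    [0,0,0.24,0,0,0],
    [0,0,0.3,0,0,0],
    [0,0,0.36,0,0,0],
    [0,0,0.375,0,0,0],
    [0,0,0.375,0,0,0]
  ]
}}

```text
t: 4.5
ee_pos: [0.4715, 0.1922, 0.0894]
ee_rot: [-3.14, -0.0, 1.897]
contact_force: [-0.8, -0.2, 0.7]
opening: 0.0848
```

```bash
python3 inc.py 0.4724 0.1913 0.09 1.893
python3 - <<'E'
from h import *
c=read_camera("side");im=c["img"][140:260,240:400]
cv2.imwrite(f"pics/cside2.png",cv2.resize(im[:,:,::-1],(0,0),fx=5,fy=5)[:600,:800])
E
```

```text
t 4.5 pos [0.4715 0.1922 0.0894] rot [-3.1401e+00 -2.0000e-04  1.8974e+00] F [-0.8 -0.2  0.7] M [ 0.07  0.03 -0.02] op 0.0848
inc [-0.01   0.005 -0.005] [-0.002 -0.     0.006]
```

View pics/cside2.png

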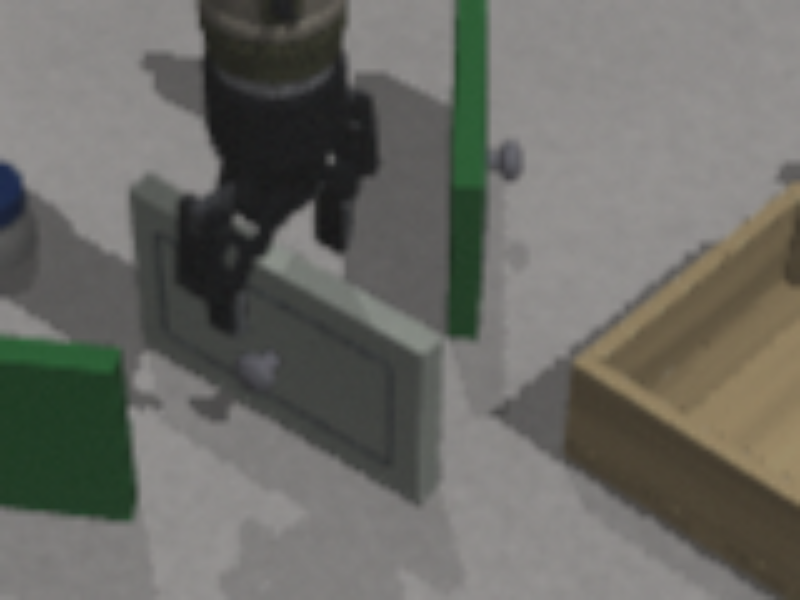

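The fingers straddle the board, with the near finger at crop (222,320) above and in front of the knob at (258,368). Closing gently.

>>> {"name": "step_arm", "arguments": {
  "increments": [
    [0,0,0,0,0,0],
    [0,0,0,0,0,0],
    [0,0,0,0,0,0],
    [0,0,0,0,0,0],
    [0,0,0,0,0,0],
    [0,0,0,0,0,0],
    [0,0,0,0,0,0],
    [0,0,0,0,0,0]
  ],
  "hand": 30,
  "grip_force": 20
}}

```text
t: 5.22
ee_pos: [0.472, 0.1923, 0.0903]
ee_rot: [3.142, -0.0, 1.897]
contact_force: [-0.9, 0.1, -0.3]
opening: 0.0301
```

>>> {"name": "step_arm", "arguments": {
  "increments": [
    [0,0,0,0,0,0],
    [0,0,0,0,0,0],
    [0,0,0,0,0,0],
    [0,0,0,0,0,0],
    [0,0,0,0,0,0],
    [0,0,0,0,0,0],
    [0,0,0,0,0,0],
    [0,0,0,0,0,0]
  ],
  "hand": 10,
  "grip_force": 40
}}

```text
t: 5.88
ee_pos: [0.4719, 0.1923, 0.0903]
ee_rot: [-3.141, -0.0, 1.898]
contact_force: [-2.2, 0.0, 3.1]
opening: 0.0195
```

```bash
python3 inc.py 0.4724 0.1913 0.09 1.893
python3 - <<'E'
from h import *
c=read_camera("side");im=c["img"][140:260,240:400]
cv2.imwrite(f"pics/cside3.png",cv2.resize(im[:,:,::-1],(0,0),fx=5,fy=5)[:600,:800])
E
```

```text
t 5.88 pos [0.4719 0.1923 0.0903] rot [-3.1414e+00 -1.0000e-04  1.8975e+00] F [-2.2  0.   3.1] M [-0.21  0.39  0.12] op 0.0195
inc [-0.009  0.001  0.003] [-0.    -0.     0.006]
```

View pics/cside3.png

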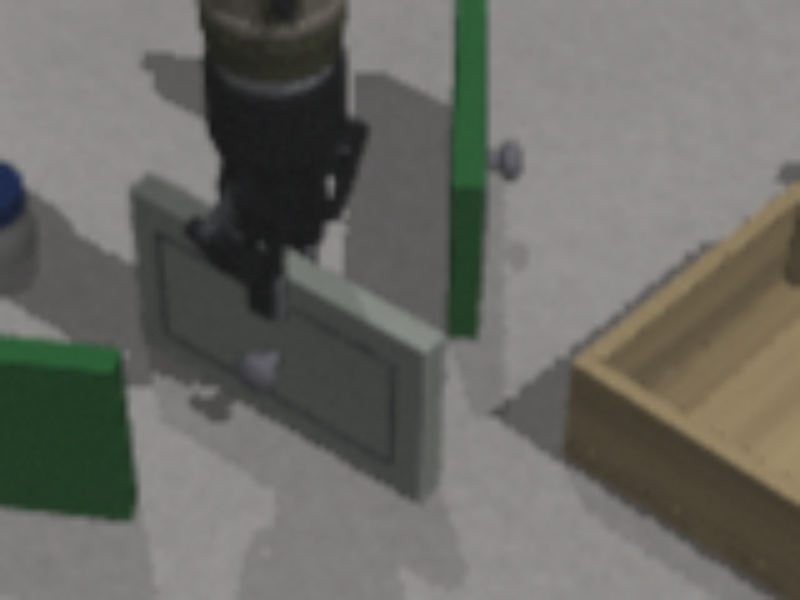

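Gripped: opening 19.5 mm, board upright, knob clear below the finger. Lift 20 mm, then carry.

>>> {"name": "step_arm", "arguments": {
  "increments": [
    [0,0,0,0,0,0],
    [0,0,-0.02,0,0,0],
    [0,0,-0.05,0,0,0],
    [0,0,-0.08,0,0,0],
    [0,0,-0.11,0,0,0],
    [0,0,-0.14,0,0,0],
    [0,0,-0.16,0,0,0],
    [0,0,-0.16,0,0,0]
  ],
  "grip_force": 70
}}

```text
t: 6.6
ee_pos: [0.4725, 0.1925, 0.1102]
ee_rot: [3.14, 0.0, 1.897]
contact_force: [0.8, 0.7, -4.2]
opening: 0.0193
```

```bash
python3 inc.py 0.5717 -0.037 0.11 1.818; python3 inc.py 0.4719 .1923 .09 1.818
```

```text
t 6.6 pos [0.4725 0.1925 0.1102] rot [3.1403 0.     1.8974] F [ 0.8  0.7 -4.2] M [ 0.02 -0.01  0.02] op 0.0193
inc [-2.076e+00  1.690e-01  2.000e-03] [ 0.002 -0.     0.101]
t 6.6 pos [0.4725 0.1925 0.1102] rot [3.1403 0.     1.8974] F [ 0.8  0.7 -4.2] M [ 0.02 -0.01  0.02] op 0.0193
inc [ 0.    -0.006  0.168] [ 0.002 -0.     0.101]
```

>>> {"name": "step_arm", "arguments": {
  "increments": [
    [-0.06,0.005,0,0,0,0],
    [-0.15,0.01,0,0,0,0],
    [-0.25,0.02,0,0,0,0],
    [-0.36,0.03,0,0,0,0],
    [-0.47,0.04,0,0,0,0],
    [-0.58,0.05,0,0,0,0],
    [-0.69,0.057,0,0,0,0],
    [-0.8,0.065,0,0,0,0]
  ]
}}

```text
t: 7.27
ee_pos: [0.5108, 0.1023, 0.1094]
ee_rot: [-3.141, 0.0, 1.897]
contact_force: [-0.4, 0.2, -5.0]
opening: 0.0191
```

>>> {"name": "step_arm", "arguments": {
  "increments": [
    [-0.11,0.01,0,0,0,0],
    [-0.22,0.02,0,0,0,0],
    [-0.33,0.03,0,0,0,0],
    [-0.44,0.04,0,0,0,0],
    [-0.55,0.05,0,0,0,0],
    [-0.66,0.055,0,0,0,0],
    [-0.74,0.06,0,0,0,0],
    [-0.8,0.065,0,0,0,0]
  ]
}}

```text
t: 7.93
ee_pos: [0.549, 0.0142, 0.1094]
ee_rot: [3.141, 0.0, 1.897]
contact_force: [0.4, 0.5, -4.8]
opening: 0.0194
```

```bash
python3 inc.py 0.5717 -0.037 0.11 1.818
```

```text
t 7.93 pos [0.549  0.0142 0.1094] rot [3.1414e+00 1.0000e-04 1.8967e+00] F [ 0.4  0.5 -4.8] M [ 0.02 -0.03  0.05] op 0.0194
inc [-0.465  0.043 -0.005] [0.  0.  0.1]
```

>>> {"name": "step_arm", "arguments": {
  "increments": [
    [-0.09,0.01,0,0,0,0.02],
    [-0.18,0.02,0,0,0,0.04],
    [-0.27,0.03,0,0,0,0.06],
    [-0.36,0.035,0,0,0,0.08],
    [-0.43,0.04,0,0,0,0.1],
    [-0.46,0.043,0,0,0,0.1],
    [-0.46,0.043,0,0,0,0.1],
    [-0.46,0.043,0,0,0,0.1]
  ]
}}

```text
t: 8.6
ee_pos: [0.5709, -0.0351, 0.1093]
ee_rot: [-3.141, -0.001, 1.819]
contact_force: [-0.0, 0.3, -3.3]
opening: 0.0193
```

```bash
python3 inc.py 0.5717 -0.037 0.09 1.818
python3 - <<'E'
from h import *
for n in("side","top"):
    c=read_camera(n);im=c["img"][150:290,290:450] if n=="side" else c["img"][90:250,250:410]
    cv2.imwrite(f"pics/c{n}4.png",cv2.resize(im[:,:,::-1],(0,0),fx=4,fy=4,interpolation=2))
E
```

```text
t 8.6 pos [ 0.5709 -0.0351  0.1093] rot [-3.1413e+00 -6.0000e-04  1.8187e+00] F [-0.   0.3 -3.3] M [-0.   -0.02 -0.  ] op 0.0193
inc [-0.017  0.003  0.161] [-0.    -0.001  0.001]
```

View pics/cside4.png

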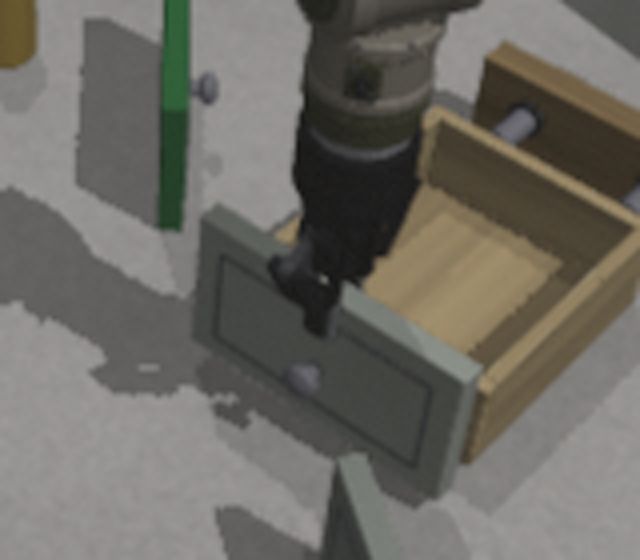

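View pics/ctop4.png

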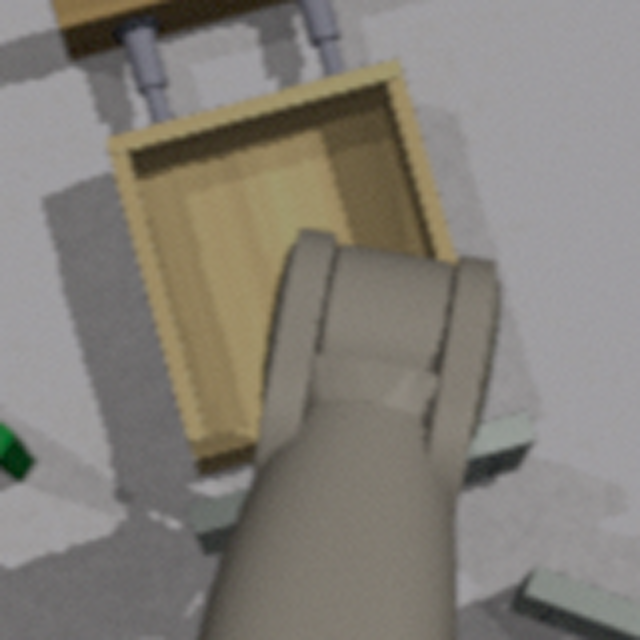

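Both views show the board held upright in front of the box, roughly parallel to it, with the knob outwards at side crop (303,378). Lower to about 1 mm above the counter, then advance.

>>> {"name": "step_arm", "arguments": {
  "increments": [
    [0,0,0.03,0,0,0],
    [-0.005,0,0.06,0,0,0],
    [-0.01,0,0.09,0,0,0],
    [-0.015,0,0.12,0,0,0],
    [-0.015,0,0.14,0,0,0],
    [-0.015,0,0.148,0,0,0],
    [-0.015,0,0.148,0,0,0],
    [-0.015,0,0.148,0,0,0]
  ]
}}

```text
t: 9.37
ee_pos: [0.5714, -0.0368, 0.0917]
ee_rot: [-3.142, -0.0, 1.819]
contact_force: [0.2, 0.2, -3.5]
opening: 0.0193
```

>>> {"name": "step_arm", "arguments": {
  "increments": [
    [0,0.03,0,0,0,0],
    [0,0.06,0,0,0,0],
    [0,0.09,0,0,0,0],
    [0,0.12,0,0,0,0],
    [0,0.15,0,0,0,0],
    [0,0.18,0,0,0,0],
    [0,0.2,0,0,0,0],
    [0,0.2,0,0,0,0]
  ]
}}

```text
t: 10.03
ee_pos: [0.5954, -0.0308, 0.0917]
ee_rot: [3.141, 0.0, 1.819]
contact_force: [0.0, -0.0, -4.4]
opening: 0.0192
```

```bash
python3 inc.py 0.6058 -0.0285 0.0915 1.818
python3 - <<'E'
from h import *
for n in("side","top"):
    c=read_camera(n);im=c["img"][150:290,290:450] if n=="side" else c["img"][170:250,280:400]
    cv2.imwrite(f"pics/c{n}5.png",cv2.resize(im[:,:,::-1],(0,0),fx=4 if n=="side" else 6,fy=4 if n=="side" else 6,interpolation=2))
E
```

```text
t 10.03 pos [ 0.5954 -0.0308  0.0917] rot [3.1411e+00 1.0000e-04 1.8192e+00] F [ 0.  -0.  -4.4] M [ 0.04 -0.03 -0.  ] op 0.0192
inc [-0.002  0.089  0.002] [0.001 0.    0.002]
```

View pics/cside5.png

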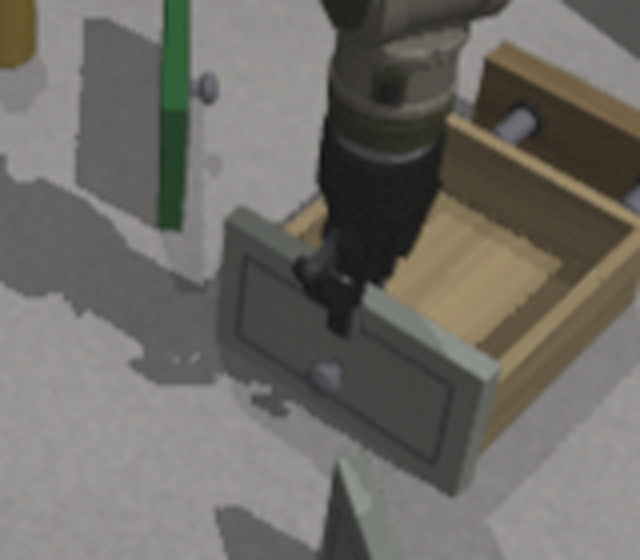

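View pics/ctop5.png

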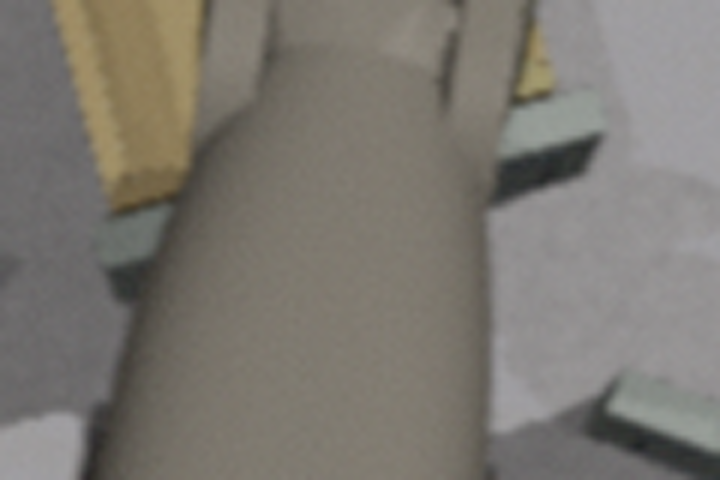

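The board is about 10 mm short of the box, parallel to it. I'll check centring from the board's visible ends in the top view, crop (102,225) to (600,90).

Run:
```python
from h import *
c=read_camera("top")
n=np.array([np.cos(.247),np.sin(.247)]);t=np.array([-n[1],n[0]]);f=np.array([.6155,-.027])
for name,x,y in[("backleft",103,218),("frontleft",112,268),("backright",597,88),("frontright",606,132)]:
    p=onz(c,280+(x-2.5)/6,170+(y-2.5)/6,.1265)[:2]; print(name,p,(p-f)@n,(p-f)@t)
```

```text
backleft [0.58184897 0.07231848] -0.008346746216054177 0.1045317389957841
frontleft [0.56072569 0.06902661] -0.029633794075803008 0.10650433704305455
backright [ 0.63127903 -0.13559736] -0.011251488271890129 -0.1091593670096257
frontright [ 0.61258711 -0.13874941] -0.03014678457607742 -0.10764565332603457
```

Centred within about 1.5 mm, with a gap of about 10 mm. Advance to touch, then press in steps.

>>> {"name": "step_arm", "arguments": {
  "increments": [
    [0,0.015,0,0,0,0],
    [0,0.03,0,0,0,0],
    [0,0.045,0,0,0,0],
    [0,0.06,0,0,0,0],
    [0,0.075,0,0,0,0],
    [0,0.09,0,0,0,0],
    [0,0.105,0,0,0,0],
    [0,0.105,0,0,0,0]
  ]
}}

```text
t: 10.85
ee_pos: [0.6069, -0.0279, 0.0916]
ee_rot: [-3.141, -0.0, 1.819]
contact_force: [0.2, -0.5, -3.0]
opening: 0.0192
```

>>> {"name": "step_arm", "arguments": {
  "increments": [
    [0,0.006,0,0,0,0],
    [0,0.012,0,0,0,0],
    [0,0.018,0,0,0,0],
    [0,0.024,0,0,0,0],
    [0,0.03,0,0,0,0],
    [0,0.035,0,0,0,0],
    [0,0.035,0,0,0,0],
    [0,0.035,0,0,0,0]
  ]
}}

```text
t: 11.52
ee_pos: [0.6104, -0.027, 0.0916]
ee_rot: [-3.14, -0.0, 1.819]
contact_force: [-5.7, -1.3, -1.6]
opening: 0.019
```

```bash
python3 inc.py 0.6155 -0.027 0.0915 1.818;python3 inc.py 0.6155 -0.027 0.0915 1.818
python3 - <<'E'
from h import *
for n in("side","top"):
    c=read_camera(n);im=c["img"][150:290,290:450] if n=="side" else c["img"][90:210,250:400]
    cv2.imwrite(f"pics/c{n}6.png",cv2.resize(im[:,:,::-1],(0,0),fx=4,fy=4 ,interpolation=2))
E
```

```text
t 11.52 pos [ 0.6104 -0.027   0.0916] rot [-3.1404e+00 -1.0000e-04  1.8188e+00] F [-5.7 -1.3 -1.6] M [-0.4   1.04  0.04] op 0.019
inc [-0.011  0.041  0.001] [-0.002 -0.     0.001]
t 11.52 pos [ 0.6104 -0.027   0.0916] rot [-3.1404e+00 -1.0000e-04  1.8188e+00] F [-5.7 -1.3 -1.6] M [-0.4   1.04  0.04] op 0.019
inc [-0.011  0.041  0.001] [-0.002 -0.     0.001]
```

View pics/cside6.png

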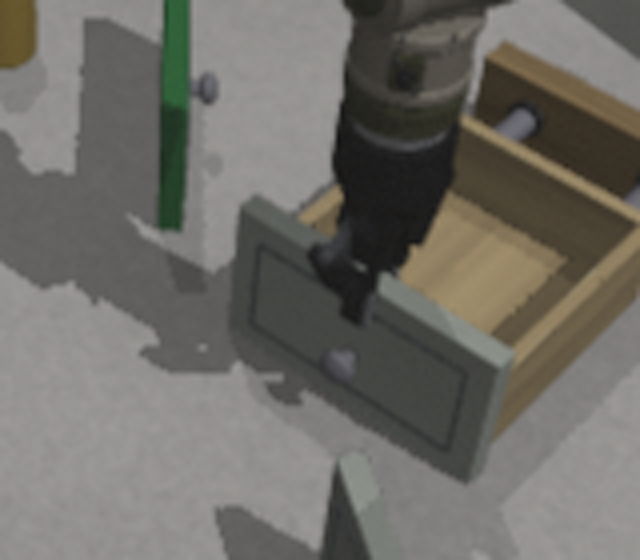

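View pics/ctop6.png

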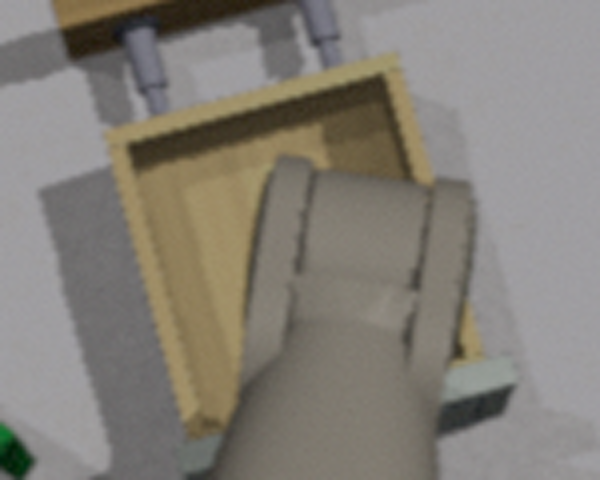

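Contact at 5.8 N, with the back of the front on the box. Press about 4 mm further.

>>> {"name": "step_arm", "arguments": {
  "increments": [
    [0,0.006,0,0,0,0],
    [0,0.012,0,0,0,0],
    [0,0.018,0,0,0,0],
    [0,0.024,0,0,0,0],
    [0,0.03,0,0,0,0],
    [0,0.036,0,0,0,0],
    [0,0.036,0,0,0,0],
    [0,0.036,0,0,0,0]
  ]
}}

```text
t: 12.28
ee_pos: [0.6135, -0.0261, 0.0916]
ee_rot: [-3.138, -0.0, 1.819]
contact_force: [-8.0, -3.2, 0.1]
opening: 0.019
```

>>> {"name": "step_arm", "arguments": {
  "increments": [
    [0,0,0,0,0,0],
    [0,0,0,0,0,0],
    [0,0,0,0,0,0],
    [0,0,0,0,0,0],
    [0,0,0,0,0,0],
    [0,0,0,0,0,0],
    [0,0,0,0,0,0],
    [0,0,0,0,0,0]
  ]
}}

```text
t: 12.95
ee_pos: [0.6135, -0.0262, 0.0916]
ee_rot: [-3.138, -0.0, 1.819]
contact_force: [-6.8, -2.3, 0.2]
opening: 0.0189
```

```bash
python3 inc.py 0.6155 -0.027 0.0915 1.818
python3 - <<'E'
from h import *
for n in("side","top"):
    c=read_camera(n);im=c["img"][180:280,340:440] if n=="side" else c["img"][160:230,285:400]
    k=6
    cv2.imwrite(f"pics/c{n}7.png",cv2.resize(im[:,:,::-1],(0,0),fx=k,fy=k ,interpolation=2))
E
```

```text
t 12.95 pos [ 0.6135 -0.0262  0.0916] rot [-3.1384 -0.      1.8186] F [-6.8 -2.3  0.2] M [-0.62  1.64  0.14] op 0.0189
inc [-0.011  0.014  0.001] [-0.004 -0.     0.001]
```

View pics/cside7.png

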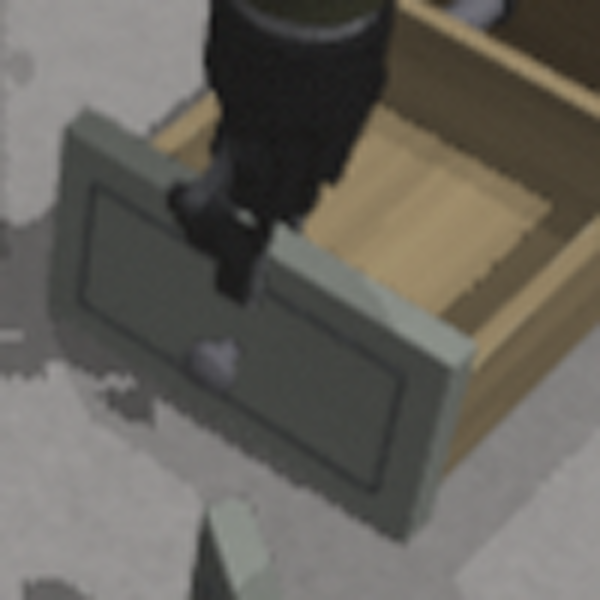

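View pics/ctop7.png

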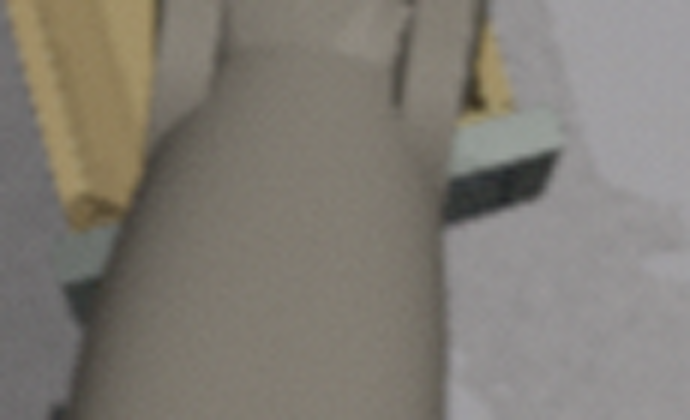

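Run:
```python
from h import *
c=read_camera("top");s=read_camera("side")
n=np.array([np.cos(.247),np.sin(.247)]);t=np.array([-n[1],n[0]]);f=np.array([.6155,-.027])
def rep(a,p): p=p[:2]; print(a,p.round(4),"dn %.4f dt %.4f"%((p-f)@n,(p-f)@t))
for nm,x,y in[("top:frontright top",560,152),("top:backright top",553,107),("top:frontleft top",65,285),("top backleft",58,235)]:
    rep(nm,onz(c,285+(x-2.5)/6,160+(y-2.5)/6,.1265))
for nm,x,y,z in[("side:frontright top",457,375,.1265),("side:frontleft top",68,130,.1265),("side:backright top",474,345,.1265),("side:backleft top",85,108,.1265),("side:frontright bot",406,543,.0015),("side:frontleft bot",50,318,.0015)]:
    rep(nm,onz(s,340+(x-2.5)/6,180+(y-2.5)/6,z))
for z in(.0015,.1265):
  for dt in(-.11,.11):
    for dn in (-.0117,.0083):
      p=f+dn*n+dt*t; q=proj(s,[*p,z]); print("pred",z,dt,dn,((q-[340,180])*6+2.5).round(0))
```

```text
top:frontright top [ 0.6297 -0.1326] dn -0.0121 dt -0.1059
top:backright top [ 0.6488 -0.1303] dn 0.0070 dt -0.1083
top:frontleft top [0.579  0.0757] dn -0.0103 dt 0.1085
top backleft [0.6001 0.0782] dn 0.0108 dt 0.1058
side:frontright top [ 0.629  -0.1398] dn -0.0145 dt -0.1127
side:frontleft top [0.5783 0.0732] dn -0.0116 dt 0.1062
side:backright top [ 0.6468 -0.1307] dn 0.0050 dt -0.1082
side:backleft top [0.5938 0.0809] dn 0.0053 dt 0.1100
side:frontright bot [ 0.6316 -0.1341] dn -0.0106 dt -0.1078
side:frontleft bot [0.5755 0.071 ] dn -0.0148 dt 0.1048
pred 0.0015 -0.11 -0.0117 [409. 547.]
pred 0.0015 -0.11 0.0083 [433. 522.]
pred 0.0015 0.11 -0.0117 [ 46. 309.]
pred 0.0015 0.11 0.0083 [ 72. 288.]
pred 0.1265 -0.11 -0.0117 [455. 368.]
pred 0.1265 -0.11 0.0083 [482. 343.]
pred 0.1265 0.11 -0.0117 [ 62. 126.]
pred 0.1265 0.11 0.0083 [ 89. 105.]
```

Top and bottom edges agree within about 2 mm, so tilt is below 0.03 rad, and the front is centred within about 1 mm. Force is about 7–8 N, so a little more.

>>> {"name": "step_arm", "arguments": {
  "increments": [
    [0,0.005,0,0,0,0],
    [0,0.01,0,0,0,0],
    [0,0.015,0,0,0,0],
    [0,0.02,0,0,0,0],
    [0,0.02,0,0,0,0],
    [0,0.02,0,0,0,0],
    [0,0.02,0,0,0,0],
    [0,0.02,0,0,0,0]
  ]
}}

```text
t: 13.82
ee_pos: [0.6152, -0.0257, 0.0915]
ee_rot: [-3.137, -0.0, 1.818]
contact_force: [-9.2, -2.9, 1.1]
opening: 0.0189
```

>>> {"name": "step_arm", "arguments": {
  "increments": [
    [0,0,0,0,0,0],
    [0,0,0,0,0,0],
    [0,0,0,0,0,0],
    [0,0,0,0,0,0],
    [0,0,0,0,0,0],
    [0,0,0,0,0,0],
    [0,0,0,0,0,0],
    [0,0,0,0,0,0]
  ]
}}

```text
t: 14.48
ee_pos: [0.6152, -0.0257, 0.0915]
ee_rot: [-3.137, -0.0, 1.818]
contact_force: [-8.9, -4.0, 1.7]
opening: 0.0194
```

Run:
```python
from h import *
F=[]
for i in range(6):
    s=read_camera("side");o=get_obs();F.append(o["contact_force"])
print(np.mean(F,0),np.std(F,0),o["ee_pos"],o["ee_rot"],o["t"])
n=np.array([np.cos(.247),np.sin(.247)]);print("along n",-np.array(F)[:,:2]@n)
cv2.imwrite("pics/s8.png",cv2.resize(s["img"][180:280,340:440,::-1],(0,0),fx=6,fy=6,interpolation=2))
c=read_camera("top");cv2.imwrite("pics/t8.png",cv2.resize(c["img"][60:230,270:400,::-1],(0,0),fx=3.5,fy=3.5,interpolation=2))
```

```text
[-9.18939753 -3.48785342  1.16831807] [0.43716857 0.31890823 0.45211901] [ 0.61521548 -0.02573678  0.09148599] [-3.13708383e+00 -6.64232707e-06  1.81842180e+00] 14.7833
along n [ 9.71326933  9.42848501 10.18241303  9.37746106  9.40491442 10.4730677 ]
```

View pics/s8.png

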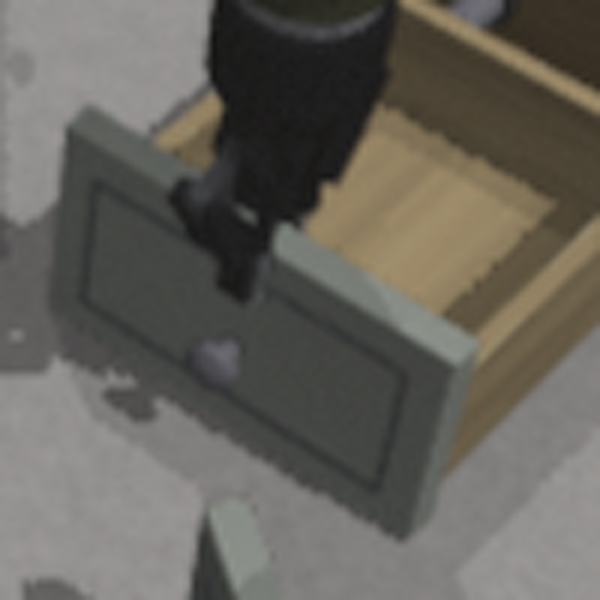

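View pics/t8.png

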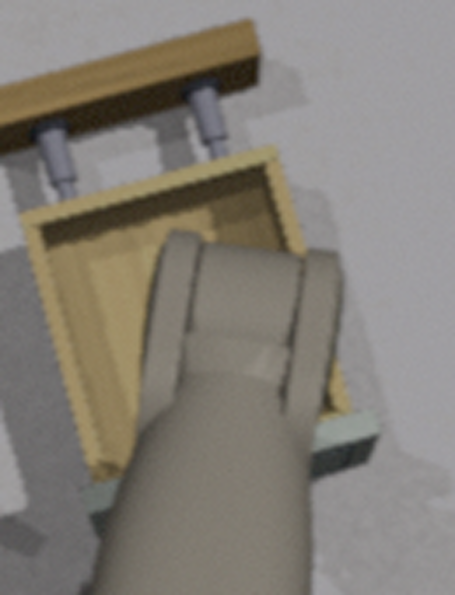

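Before handing in, I'll check tilt more carefully by fitting the right vertical front edge in the side view, both before contact (picture 5) and now.

Run:
```python
from h import *
s=read_camera("side")
n=np.array([np.cos(.247),np.sin(.247)]);t=np.array([-n[1],n[0]]);f=np.array([.6155,-.027])
def pred(dn,dt,tilt=0):
    a=f+dn*n+dt*t; b=a+tilt*.125*n
    return proj(s,[*a,.0013]),proj(s,[*b,.1263])
def fit(img,dn,dt,sgn):
    g=img[...,1].astype(np.float32); a,b=pred(dn,dt); P=[]
    for k in np.linspace(.12,.88,40):
        c0=a+(b-a)*k; us=np.arange(c0[0]-5,c0[0]+5,.1)
        v=cv2.remap(g,np.float32(us)[None],np.full((1,len(us)),c0[1],np.float32),1)[0]
        d=sgn*np.gradient(cv2.GaussianBlur(v[None],(0,0),4)[0]); i=np.argmax(d[8:-8])+8; P.append((c0[1],us[i]))
    P=np.array(P); vx,vy,x0,y0=cv2.fitLine(np.float32(P),cv2.DIST_HUBER,0,.01,.01).ravel()
    k=vy/vx; r=P[:,1]-(y0+k*(P[:,0]-x0)); ps=(b-a)[0]/(b-a)[1]
    _,b2=pred(dn,dt,.06); p6=(b2-a)[0]/(b2-a)[1]
    print("slope %.4f pred upright %.4f, tilt.06 %.4f -> tilt %.4f  rms %.2f"%(k,ps,p6,.06*(k-ps)/(p6-ps),r.std()))
now=s["img"]
im5=np.zeros((480,640,3),np.uint8);
a=cv2.imread("pics/cside5.png");im5[150:290,290:450]=cv2.resize(a,(160,140),interpolation=cv2.INTER_AREA)
a=cv2.imread("pics/cside6.png");im6=im5.copy();im6[150:290,290:450]=cv2.resize(a,(160,140),interpolation=cv2.INTER_AREA)
d5=(np.array([.5954,-.0308])-f)@n-.01; d6=(np.array([.6104,-.0270])-f)@n-.01; d8=(np.array([.6152,-.0257])-f)@n-.01
for nm,im,d in(("5",im5,d5),("6",im6,d6),("now",now,d8)):
    print(nm,d); fit(im,d,-.110,1); fit(im,d,.110,-1)
```

```text
5 -0.030419055704210073
slope -0.2483 pred upright -0.2547, tilt.06 -0.2951 -> tilt -0.0094  rms 0.52
slope -0.0952 pred upright -0.0756, tilt.06 -0.1272 -> tilt 0.0228  rms 0.69
6 -0.014945216389099557
slope -0.2709 pred upright -0.2614, tilt.06 -0.3008 -> tilt 0.0145  rms 0.16
slope -0.1020 pred upright -0.0835, tilt.06 -0.1341 -> tilt 0.0220  rms 0.93
now -0.009973050134769549
slope -0.2631 pred upright -0.2635, tilt.06 -0.3026 -> tilt -0.0006  rms 0.90
slope -0.1068 pred upright -0.0860, tilt.06 -0.1363 -> tilt 0.0248  rms 0.87
```

The tilt has changed by less than about 0.01 rad since the free-hanging pose. Force is steady near 10 N, so I'm handing in.

```bash
python3 -c "
from station import *
print(get_obs()['contact_force'],get_obs()['t']);print(finish_job())"
```

```text
[-8.71036499 -3.81711051  1.03263904] 14.8833
the job is handed in; nothing more can be done
None
```

The wide white front is standing against the drawer box, knob outwards, and the arm was still gripping and pressing it when I handed the job in at about 14.9 s. I gripped it by the plain strip above the knob, carried it over just clear of the counter, and pressed it straight in.

**Last checks:**
- **Push:** readings along the pressing direction were 9.4–10.5 N, and the box had gone back about 10 mm, well short of the end of its springs.
- **Centring:** within about 1–2 mm, measured on the front's visible ends in both cameras.
- **Height:** carried with the lower edge about 1 mm above the counter. In the final press the upward force on the tool rose by about 5 N, so the edge may now be touching the counter or rubbing on the box.
- **Tilt:** the two edge fits disagreed. The right edge gave about 0 rad and the left about 0.025 rad. The left edge already read about 0.02 before contact, so I take that as measurement bias. Both are under the 0.06 limit.
- **Yaw:** the gripper is within about 0.001 rad of the measured box yaw. Corner readings on the board scattered by up to about 0.02 rad, also under the limit.
- **Other objects:** the gripper's path stayed clear of the narrow front, the bottle, the jar and the screwdriver. I did not measure their positions again at the end.

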